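# Close up the drill case

## Robot

A 7-joint arm with a two-finger parallel gripper is mounted at the origin on a cart in front of the work surface, level with it; the furniture and walls round the work are solid. World frame = base frame: x ahead of the robot, y to its left, z up, the work surface at z = 0. Lengths are in m, angles in rad, forces in N, time in s.
With the tool pointing down it reaches from about 0.425 to 0.825 m from the base axis. Payload 3.6 kg.
Tool frame: the origin (TCP) lies where the fingers leave the gripper's body, on its centre line; the fingertips stand 73 mm ahead of it and the grasp point (between the pads) lies 54 mm ahead of it; z points along the fingers, y is the line along which they close (so a half turn about z gives the same grasp; the last joint's range is limited). The gripper opens to 85 mm and grips with 20 to 120 N. Pads are 22 mm wide; open, the fingers measure 114 mm over their backs; the gripper's body (76 mm by 85 mm) begins 54 mm behind the grasp point. The pads swing forward as they close: fully open they stand 13 mm farther back than shut.
Start: joints at [1.119, 0.615, -0.013, 1.423, 0.008, 1.103, -0.04], TCP at [0.268, -0.592, 0.304] pointing down, gripper open.
Joint ranges: [-3.12, 3.12], [-0.3, 2.06], [-1.34, 1.32], [0.26, 2.42], [-1.36, 4.5], [0.01, 1.98], [-2.84, 2.84]. Speed limits (rad/s): [2.79, 2.79, 3.14, 3.14, 3.14, 3.14, 3.14].

## Interface

Orientations are given as a unit quaternion [x, y, z, w].
In Python, from station import arm, snapshot, camera_info, ticket gives the robot as it stands. Calls block until the motion is done:
- arm.movep(position, orientation): joint-space move of the TCP to a pose.
- arm.line_to(position, velocity=0.15, ori=None): straight line of the TCP; ori=None keeps the orientation; velocity is the mean speed in m/s.
- arm.move_j(angles): joint-space move.
- arm.move_gripper(opening, effort=None): opening from 0.0 (shut) to 1.0 (fully open); effort is the grip in N (None keeps the last); returns when the fingers have stopped.
- arm.pause(seconds).
- arm.ik(position, orientation): joint angles nearest the present ones, or None.
- snapshot(name): name is "side" or "top" or "wrist"; returns the picture (480x640x3 uint8, blue, green, red); there is no depth.
- camera_info(name): a dict with "fx", "fy", "cx", "cy" (pixels), "R" (3x3) and "t" (3): a world point X has camera coordinates R X + t; the wrist camera has in their place "T_tool_cam" (4x4, takes a point from camera to tool coordinates, whose origin is the TCP and whose axes are the flange's). Camera axes: x right, y down, z forward; pixel columns grow to the right and rows downward; lengths in m; the calibration is good to about 2 mm. A picture is of the moment at which its call begins: read the wrist's pose just before it. camera_info takes no time and is no camera call.
A pose or a line that the arm cannot do raises arm.MotionError and nothing moves.
- ticket.finish_job(): hands the job in; it is judged then, once.
Readings, each from a call of its own:
- arm.read_time(): time.
- arm.read_joint_positions(): joint angles.
- arm.read_dq(): joint speeds.
- arm.read_effort(): joint torques, N m.
- arm.read_tool_pos(): TCP position.
- arm.read_eef_rot(): TCP orientation.
- arm.read_ft_force(): force on the tool from outside, world axes, zero at the start.
- arm.read_wrist_torque(): the same for the moment, N m.
- arm.read_opening(): opening from 0.0 (shut) to 1.0 (fully open).
- arm.read_finger_force(): force on a finger pad.
Only numpy, scipy, OpenCV 4.12 (cv2) and the standard library are available. Lean on these libraries where they do the work, as an engineer would, in place of code of your own. Each camera call takes 0.05 s, during which the arm holds its last target. There are 200 camera calls.

## Task

Close up the blue drill case, only by pushing, gripping nothing: first fold the upright drill rack down flat into the case, then swing the cover shut over it and press its front edge down until the spring catch snaps over it and the cover sits flush. The case stays where it stands on the bench, and the grease pot, the tape measure and the pine block beside it are left alone.

Things in the scene. Friction and masses are not known exactly. Their poses are not given: they have to be found in the camera images.
- case: blue steel drill case, loose on the bench on rubber feet, about 2.3 kg in all (slides if pushed sideways with over 10 N). Open tray 120 mm deep (its x) by 184 mm wide (y), 3 mm walls, rim 40 mm above the bench. Origin: centre of the underside, on the bench. x points from its front (catch, rack; towards the robot) to its back (cover hinge), y to its left, z up
- rack (a joint): angle of the drill rack: 0 = folded down flat inside the case (its stop), 1.57 = standing upright, 1.65 = stop. A stiff pivot: it stays wherever it is left, and must be pushed (about 1 to 4 N at the red tab) all the way down
- rack_hinge (a point): middle of the rack's pivot axis, which runs along the case's y, 44 mm in front of the case's centre and 22 mm above the bench. The rack folds away from the robot, towards the back of the case
- rack_tab (a point): middle of the ribbed red push tab (44 mm wide, 8 mm high) on the front of the black upper bar (150 mm wide) that holds eight steel drills. 54 mm from the pivot axis along the rack, 13 mm off the plane through it. Faces the robot while the rack stands; faces up, 35 mm above the bench, when folded flat. Drill points stand up to 37 mm beyond the bar, behind the tab's face
- rack_plate: steel back plate of the rack, 60 x 152 mm, 2.5 mm thick, behind the drills; origin on the pivot axis
- rack_holder: black upper bar with its red tab and the eight drills, the front of the rack; origin on the pivot axis
- lid (a joint): angle of the cover: 0 = shut flush, 1.57 = standing straight up, 1.75 = stop, leaning back. A stiff hinge: it stays wherever it is left (about 1 to 3 N at its free edge move it). At about 0.065 its nose meets the hook of the spring catch, and some 6 to 12 N at the front edge snap it through to 0
- lid_hinge (a point): middle of the cover's hinge axis, along the case's y, 60 mm behind the case's centre and 40.5 mm above the bench
- lid_edge (a point): point on the cover's outer face, midway across, 14 mm short of the free edge: 106 mm from the hinge axis along the cover, 14 mm off its rim plane. The cover is a pan 120 x 184 mm, 14 mm deep. The outer face looks away from the robot while the cover stands open; it looks up, 54.5 mm above the bench, when shut
- catch_hook (a point): hook of the spring catch, a steel leaf 28 mm wide in the middle of the case's front wall; the hook reaches 50 mm above the bench and 8 mm in front of the wall. It yields forwards and snaps back over the cover's nose by itself
- lid_shell: blue outer shell of the cover; origin on the hinge axis
- lid_liner: black rubber lining on the inner face of the cover; origin on the hinge axis
- grease_pot: orange screw-lid pot, 92 mm across, 58 mm high, beside the case; origin at the centre of its underside. Leave alone
- tape_measure: yellow tape measure, 71 x 76 x 37 mm, beside the case; origin at the centre of its underside. Leave alone
- pine_block: pine block, 76 x 118 x 38 mm, to the right of the case; origin at the centre of its underside. Leave alone
Mind the look-alikes: they are no part of the job. What is shaped like the case but purple is not meant.

How it is judged:
By the outcome, as a careful person would: the job done as asked, in the order asked, and still so for the second after the job is handed in, with the robot touching nothing.
It also fails if it takes over 48 s, if anything falls off the work surface, if the arm or the gripper's body presses on something with over 40 N, if the wrist force passes 120 N, or if a joint passes its speed limit or range.

## Working session

There is one attempt and no reset: what is moved stays moved. The work goes in short steps, each a Python script; the robot and the scene stay as the last script left them, time stands still between calls to the robot, and variables do not carry over. Pictures are saved under pics/ and viewed, at most 10 in all, crops included, and the job is handed in when it is done.

```bash
ls; mkdir -p pics
python3 - <<'E'
from station import arm, snapshot, camera_info
import cv2
for n in("side","top"):
    cv2.imwrite(f"pics/{n}0.png",snapshot(n)); c=camera_info(n); print(n,c)
print(arm.read_time(),arm.read_eef_rot(),arm.read_tool_pos())
E
```

```text
pics
side {'fx': 444.7897969600992, 'fy': 444.7897969600992, 'cx': 316.8150749614913, 'cy': 238.2750526212858, 'R': array([[-9.99102846e-01,  4.23497523e-02,  4.89458115e-05],
       [ 2.24924345e-02,  5.31613432e-01, -8.46688401e-01],
       [-3.58830643e-02, -8.45927690e-01, -5.32089042e-01]]), 't': array([0.59468677, 0.02159201, 0.93985278])}
top {'fx': 457.3623535357406, 'fy': 457.3623535357406, 'cx': 319.23012804415805, 'cy': 248.2175093617079, 'R': array([[-0.01626057, -0.99952945,  0.02600892],
       [-0.99820235,  0.01472725, -0.05809633],
       [ 0.05768595, -0.02690685, -0.99797212]]), 't': array([0.03523225, 0.62009486, 1.0346823 ])}
0.1 [ 9.77418754e-01  2.11308142e-01 -2.67447374e-04 -1.17327386e-03] [ 0.26826867 -0.59147205  0.30282255]
```

View pics/side0.png

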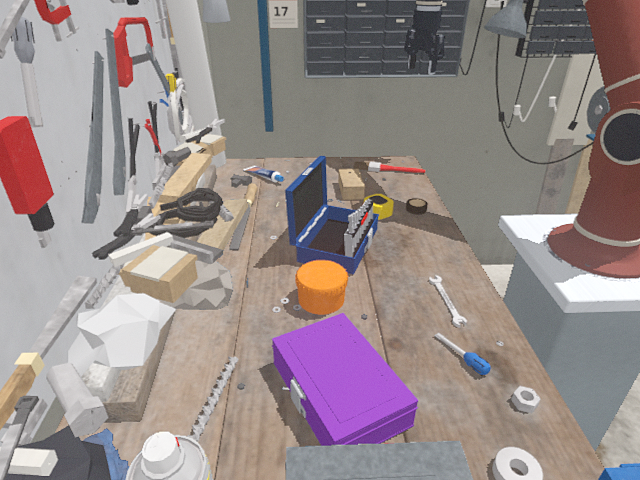

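View pics/top0.png

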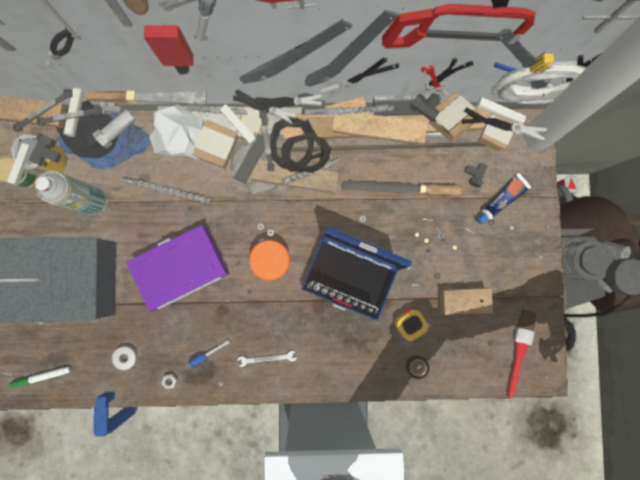

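The open blue case is at top (352,272) and side (335,225). The shut purple case at top (178,266) and side (345,380) is the look-alike, so I choose the open blue one. Next I'll take enlarged crops of it.

Run:
```python
import cv2
a=cv2.imread("pics/side0.png")[150:275,275:435]; b=cv2.imread("pics/top0.png")[220:340,290:450]
cv2.imwrite("pics/sc.png",cv2.resize(a,None,fx=5,fy=4.8*0+4.8,interpolation=cv2.INTER_CUBIC) if 0 else cv2.resize(a,None,fx=4.75,fy=4.75,interpolation=cv2.INTER_CUBIC))
cv2.imwrite("pics/tc.png",cv2.resize(b,None,fx=5,fy=5,interpolation=cv2.INTER_CUBIC))
```

```text
(no output)
```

View pics/tc.png

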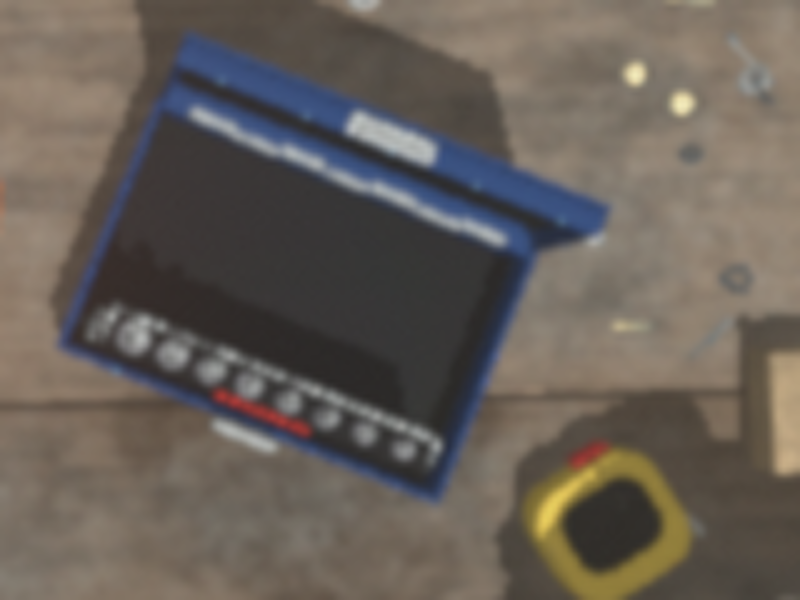

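View pics/sc.png

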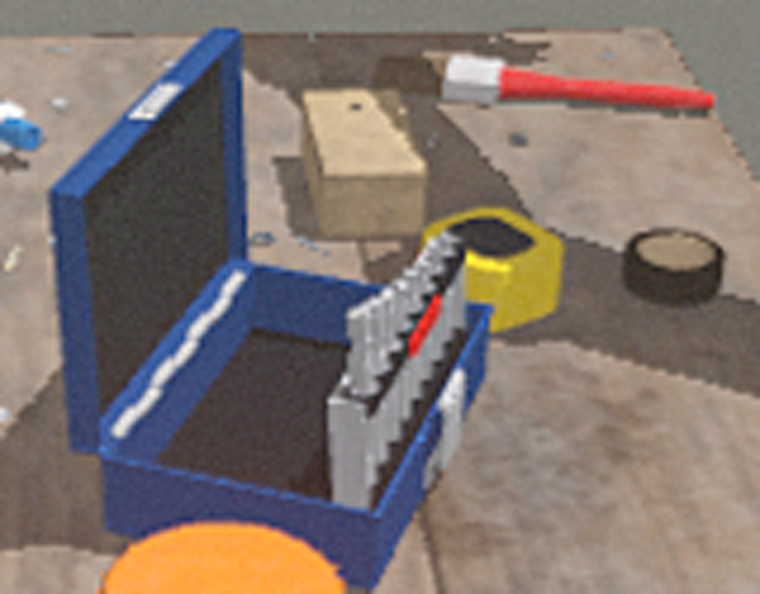

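The top crop shows the case rim corners at (62,345), (438,498), (535,250) and (160,105), and the tab at (262,413). The side crop shows the tab at (425,325) and the lid leaning slightly back. I'll fit the pose from these.

```bash
cat > h.py <<'E'
import numpy as np
from scipy.spatial.transform import Rotation as Rn
def lid(d,h,y,a): return [.06-d*np.cos(a)+h*np.sin(a),y,.0405+d*np.sin(a)+h*np.cos(a)]
def rack(d,h,y,r): return [-.044+d*np.cos(r)-h*np.sin(r),y,.022+d*np.sin(r)+h*np.cos(r)]
def world(p,pose): return Rn.from_euler('z',pose[2]).apply(p)+[pose[0],pose[1],0]
def proj(X,c):
    q=np.asarray(c["R"])@X+c["t"]; return np.array([c["fx"]*q[0]/q[2]+c["cx"],c["fy"]*q[1]/q[2]+c["cy"]])
E
python3 - <<'E'
from h import *
from station import camera_info
from scipy.optimize import least_squares
C={n:camera_info(n) for n in("side","top")}
T=lambda u,v:(290+u/5,220+v/5); S=lambda u,v:(275+u/4.75,150+v/4.75)
def pts(a,r): return [("top",[-.06,.092,.04],T(62,345)),("top",[-.06,-.092,.04],T(438,498)),("top",[.06,-.092,.04],T(535,250)),
("top",rack(.054,.013,0,r),T(262,413)),("top",lid(.12,.014,.092,a),T(190,35)),("top",lid(.12,.014,-.092,a),T(608,208)),
("side",[-.06,.092,.04],S(378,515)),("side",[-.06,-.092,.04],S(490,308)),("side",[.06,.092,.04],S(103,450)),
("side",[.06,.092,.0],S(107,530)),("side",rack(.054,.013,0,r),S(425,325)),("side",lid(.12,.014,.092,a),S(55,190)),("side",lid(.12,.014,-.092,a),S(215,30))]
f=lambda p:np.concatenate([proj(world(X,p[:3]),C[n])-uv for n,X,uv in pts(p[3],p[4])])
s=least_squares(f,[.57,-.05,-.4,1.6,1.57],loss='soft_l1')
print(s.x.round(4)); print(f(s.x).reshape(-1,2).round(1))
E
```

```text
[ 0.5463 -0.0402 -0.3972  1.5998  1.4797]
[[-1.1  0.9]
 [-0.   0.9]
 [-0.1  0.7]
 [-0.4  0.3]
 [-1.7  0.6]
 [ 0.2  0.4]
 [-0.  -1.3]
 [-0.4 -1.8]
 [-0.7  0.4]
 [-1.   0.1]
 [-0.1 -1.4]
 [-0.9 -1.4]
 [-0.4 -2.5]]
```

```bash
cat >> h.py <<'E'
POSE=[.5463,-.0402,-.3972]
def quat(flip=0):
    R=Rn.from_euler('z',POSE[2]).as_matrix(); y=R[:,1]*(-1 if flip else 1); z=np.array([0,0,-1.])
    return Rn.from_matrix(np.c_[np.cross(y,z),y,z]).as_quat()
def tcp(p): return world(np.array(p)+[0,0,.073],POSE)      # tip (case frame) -> TCP (world)
def force(arm): return Rn.from_euler('z',-POSE[2]).apply(arm.read_ft_force())   # case axes
E
python3 - <<'E'
from h import *
from station import arm,camera_info
for f in(0,1):
    for p in([-.1,0,.14],[-.001,0,.035],[.12,0,.2],[.09,0,.146],[-.045,0,.055]): 
        j=arm.ik(tcp(p),quat(f)); print(f,p,None if j is None else np.round(j,2))
print(np.round(camera_info("wrist")["T_tool_cam"],3))
E
```

```text
0 [-0.1, 0, 0.14] [ 0.39  0.52 -0.63  2.07  0.47  0.7   0.63]
0 [-0.001, 0, 0.035] [ 0.38  0.79 -0.55  1.9   0.66  0.64  0.59]
0 [0.12, 0, 0.2] [ 0.44  0.74 -0.65  1.41  0.46  1.15  0.9 ]
0 [0.09, 0, 0.146] [ 0.44  0.75 -0.63  1.56  0.5   1.    0.83]
0 [-0.045, 0, 0.055] [ 0.35  0.71 -0.53  2.    0.63  0.6   0.56]
1 [-0.1, 0, 0.14] [-0.09  0.45  0.07  2.08 -0.05  0.61 -1.96]
1 [-0.001, 0, 0.035] [-0.06  0.73  0.15  1.91 -0.21  0.51 -1.74]
1 [0.12, 0, 0.2] [ 0.02  0.67  0.14  1.43 -0.1   1.06 -1.79]
1 [0.09, 0, 0.146] [-0.    0.68  0.15  1.58 -0.12  0.9  -1.78]
1 [-0.045, 0, 0.055] [-0.1   0.66  0.15  2.02 -0.2   0.48 -1.77]
[[-0.001 -0.964 -0.265  0.068]
 [ 1.    -0.001  0.     0.   ]
 [-0.    -0.265  0.964 -0.071]
 [ 0.     0.     0.     1.   ]]
```

Run:
```python
from h import *
from station import arm,snapshot
import cv2
q=quat(0)
arm.move_gripper(0.0)
arm.movep(tcp([-.10,0,.15]),q)
arm.line_to(tcp([-.085,0,.076]),.15)
f0=force(arm); print("t",arm.read_time(),f0.round(1),arm.read_opening())
for r in np.linspace(1.48,0.0,13):
    c=np.array(rack(.054,.011,0,r))      # 2 mm lead into the tab face
    arm.line_to(tcp(c-[.011,0,0]),.06)
    f=force(arm)-f0; print(round(r,2),f.round(1))
    if abs(f[0])>9 or f[2]>25: print("stop"); break
cv2.imwrite("pics/r1.png",cv2.resize(snapshot("side")[150:275,275:435],None,fx=4.75,fy=4.75,interpolation=cv2.INTER_CUBIC))
print(arm.read_time(),world([0,0,0],[0,0,0]),arm.read_tool_pos()-tcp(c-[.011,0,0]))
```

```text
t 3.75 [ 0.   0.5 -0. ] -0.0015652023604882462
1.48 [ 0.1 -1.1  0.7]
1.36 [-0.3 -1.5  0.6]
1.23 [-0.5 -0.3  0.4]
1.11 [-0.4 -0.5  0.4]
0.99 [-0.3 -0.8  0.5]
0.86 [-0.3 -0.5  0.2]
0.74 [0.1 0.2 0.1]
0.62 [ 0.  -0.4 -0.6]
0.49 [-0.2 -0.3  0.8]
0.37 [ 0.4 -0.6  1.2]
0.25 [-0.5  0.  -0.3]
0.12 [-0.4 -0.5 -0.4]
0.0 [-1.4 -1.4  7.5]
7.55 [0. 0. 0.] [0.00011815 0.00018143 0.00074596]
```

View pics/r1.png

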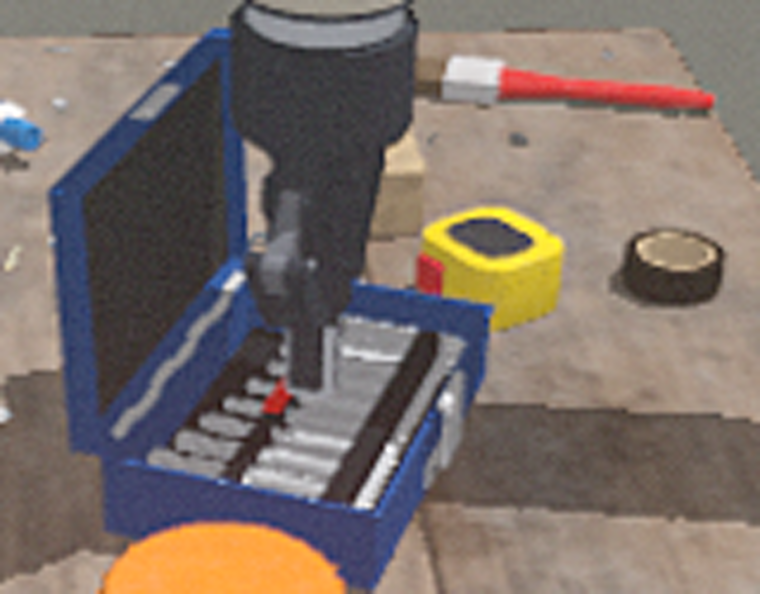

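The side view shows the rack lying flat, with the finger resting at the front edge of the red tab (crop 280,395). I'll press squarely on the tab to reach the stop.

```bash
cat >> h.py <<'E'
def press(arm,x,z0,z1,fmax,step=.001,v=.03):
    f0=force(arm)
    for z in np.arange(z0,z1,-step):
        arm.line_to(tcp([x,0,z]),v); f=force(arm)-f0
        print(round(z*1e3,1),round((arm.read_tool_pos()[2]-.073)*1e3,1),f.round(1))
        if f[2]>fmax: break
    return f
E
python3 - <<'E'
from h import *
from station import arm,snapshot
import cv2
arm.line_to(tcp([-.001,0,.045]),.1); arm.line_to(tcp([.005,0,.042]),.1)
press(arm,.005,.038,.029,14)
arm.line_to(tcp([-.005,0,.10]),.2)
arm.line_to(tcp([-.03,0,.20]),.25)
print(arm.read_time())
arm.line_to(tcp([-.03,0,.25]),.25)
arm.line_to(tcp([.12,0,.24]),.25)
cv2.imwrite("pics/r2.png",cv2.resize(snapshot("side")[150:275,275:435],None,fx=4.75,fy=4.75,interpolation=cv2.INTER_CUBIC))
print(arm.read_time())
E
```

```text
38.0 37.6 [0.2 0.2 0.5]
37.0 37.0 [-0.4 -0.2  0.3]
36.0 36.0 [-0.6  0.8  0.3]
35.0 34.9 [0.8 0.2 1.1]
34.0 34.2 [-0.4 -0.2  2.6]
33.0 34.1 [-2.9 -0.3  8.6]
32.0 34.0 [-3.  -1.4 14.7]
10.9
12.05
```

View pics/r2.png

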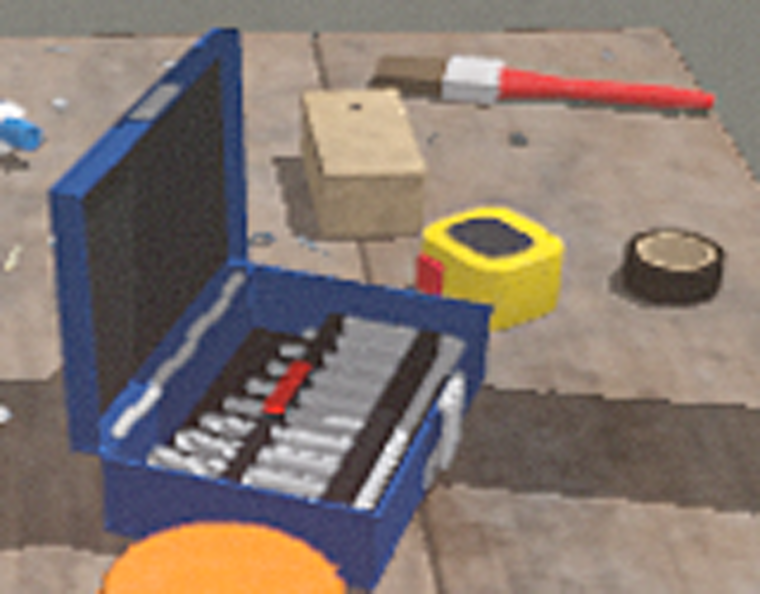

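The rack is flat on its hard stop (tab at crop 290,390) and the case hasn't moved. Next is the cover.

Run:
```python
from h import *
from station import arm,snapshot
import cv2
arm.line_to(tcp([.112,0,.24]),.25)
arm.line_to(tcp([.112,0,.147]),.2)
f0=force(arm)
for a in np.linspace(1.6,0.2,15):
    c=np.array(lid(.108,.012,0,a))
    arm.line_to(tcp(c+[.011,0,0]),.08)
    f=force(arm)-f0; print(round(a,2),f.round(1))
    if abs(f[0])>9 or f[2]>20: print("stop"); break
cv2.imwrite("pics/l1.png",cv2.resize(snapshot("side")[150:275,275:435],None,fx=4.75,fy=4.75,interpolation=cv2.INTER_CUBIC))
print(arm.read_time())
```

```text
1.6 [ 1.  -0.2 -1. ]
1.5 [-0.1 -0.2 -0.3]
1.4 [ 0.1 -0.7 -1.2]
1.3 [ 0.2 -1.1 -1.5]
1.2 [ 0.1  0.7 -1.7]
1.1 [ 0.3 -0.8 -1.6]
1.0 [-0.1  0.2 -0.7]
0.9 [ 0.2 -0.1 -0.3]
0.8 [ 0.4 -0.9 -1. ]
0.7 [ 0.4 -0.3 -1.9]
0.6 [-0.4 -0.1 -1.4]
0.5 [ 0.9  0.  -0.5]
0.4 [-0.3  0.  -0.8]
0.3 [ 0.6 -1.8 -0.9]
0.2 [ 0.2 -0.3 -0.6]
17.4083
```

View pics/l1.png

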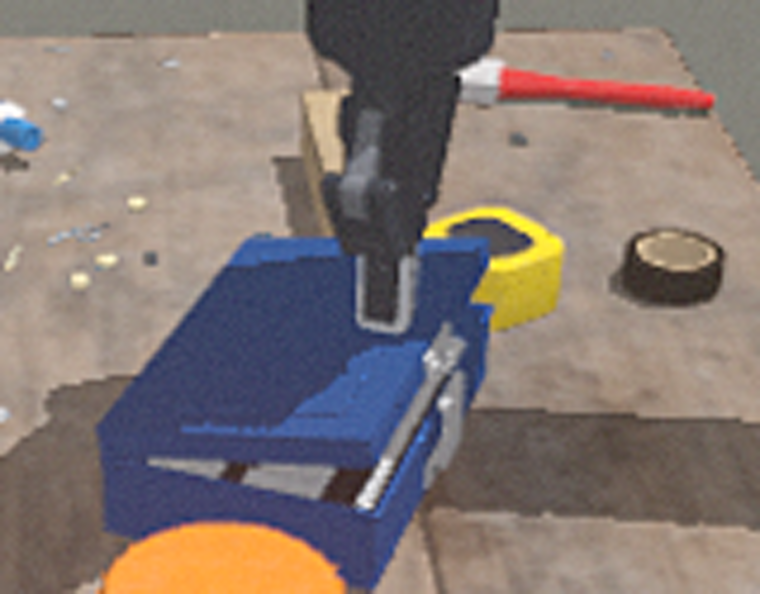

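The cover is nearly shut and the case is still in place, with the finger on the cover at crop (385,325). Now I'll press the front edge down.

Run:
```python
from h import *
from station import arm,snapshot
import cv2
arm.line_to(tcp([-.04,0,.088]),.1)
arm.line_to(tcp([-.046,0,.084]),.1)
press(arm,-.046,.076,.046,22,.0015,.03)
print(arm.read_time())
arm.line_to(tcp([-.046,0,.15]),.2)
arm.line_to(tcp([-.046,0,.25]),.25)
arm.line_to(world([-.15,0,.35],POSE),.25)
s=snapshot("side")[150:275,275:435]
cv2.imwrite("pics/l2.png",cv2.resize(s,None,fx=4.75,fy=4.75,interpolation=cv2.INTER_CUBIC))
print(arm.read_time())
```

```text
76.0 75.7 [-0.5 -0.4  0.4]
74.5 74.5 [-0.1  0.5 -0.5]
73.0 72.9 [-0.6 -0.7 -0. ]
71.5 71.4 [ 0.  -0.5 -0.3]
70.0 69.9 [-0.9 -0.9 -1.9]
68.5 68.4 [-0.7  0.6 -0.7]
67.0 66.9 [-0.6 -1.  -1.3]
65.5 65.4 [-0.7 -1.1 -1.1]
64.0 63.9 [ 0.5 -0.6 -1. ]
62.5 62.4 [ 0.  -1.  -0.7]
61.0 61.1 [-0.2 -1.3  0.7]
59.5 59.7 [-0.8 -1.   5.7]
58.0 58.0 [-3.2 -1.5  3.2]
56.5 56.1 [-0.6 -0.8 -0.6]
55.0 54.8 [-0.  -1.  -0.7]
53.5 54.1 [-1.1 -1.8  5. ]
52.0 53.9 [-4.  -2.2 13.9]
50.5 53.6 [-5.2 -4.6 24.6]
22.6333
24.4667
```

View pics/l2.png

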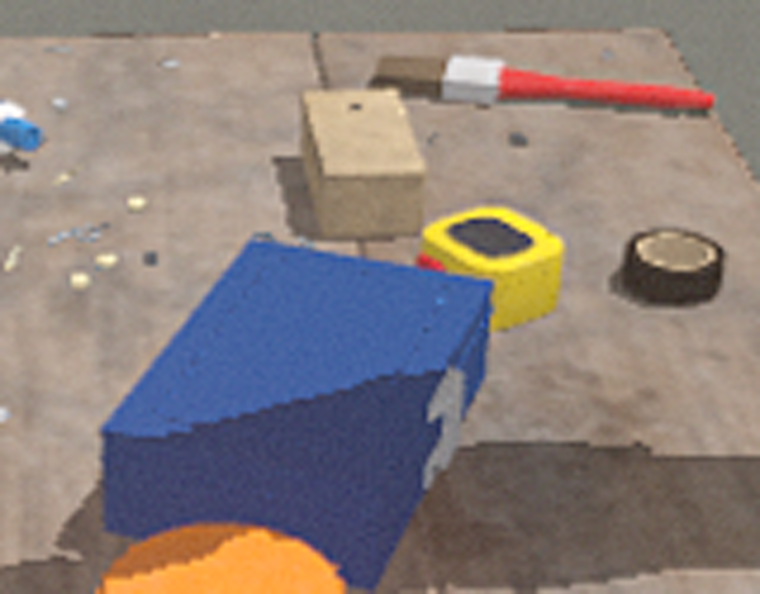

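The force peaked and then dropped as the catch snapped, then came to a hard stop at 54 mm. The view shows the cover flush, the hook over its nose at (450,385), and the case and neighbours where they were.

```bash
python3 -c "
from station import ticket
print(ticket.finish_job())"
```

```text
the job is handed in; nothing more can be done
None
```

The blue drill case is closed and the job is handed in: the rack was folded flat to its stop, then the cover was pressed shut until the catch snapped; in the last picture the case, pot, tape measure and block were where they started, at about 24.5 s of the 48 s allowed.

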